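Index the hen and snap the sprung hold-down over

ROBOT

A 6-joint arm with a two-finger parallel gripper is mounted at the origin on the work surface. World frame = base frame: x ahead of the robot, y to its left, z up, the work surface at z = 0. Lengths are in m, angles in rad, forces in N, time in s.
With the tool pointing down it reaches from about 0.25 to 0.775 m from the base axis. Payload 8.9 kg.
Tool frame: the origin (TCP) lies on the centre line of the jaws, within the pads' length; the fingertips stand 25 mm ahead of it and the grasp point (between the pads) lies 6 mm ahead of it; z points along the fingers, y is the line along which they close (so a half turn about z gives the same grasp; the last joint's range is limited). The gripper opens to 85 mm and grips with 20 to 120 N. Pads are 22 mm wide; open, the fingers measure 114 mm over their backs; the gripper's body (76 mm by 85 mm) begins 54 mm behind the grasp point. The pads swing forward as they close: fully open they stand 13 mm farther back than shut.
Start: joints at [-1.282, 0.291, -0.153, 1.127, 0, 1.431], TCP at [0.218, -0.478, 0.256] pointing down, gripper open.
Joint ranges: [-2.52, 2.52], [-0.91, 1.74], [-1.3, 1.37], [-1.96, 2.02], [-1.52, 1.47], [-3.14, 3.14]. Speed limits (rad/s): [2.22, 2.22, 2.79, 3.14, 3.14, 3.14].

INTERFACE

Orientations are given as a unit quaternion [w, x, y, z].
In Python, from bench import ctrl gives the robot as it stands.
- The arm moves only by the shell command python3 -m inch 'ROWS' [FORCE]. ROWS is a JSON object of lists of equal length, an entry for each row: "delta_pos": the shift along the world's x, y, z in mm, a list of three; "roll": the turn about the world's z in degrees; "jaw": the finger opening in mm, from 0 to 85.4. In form: {"delta_pos": [[x, y, z], ...], "roll": [roll, ...], "jaw": [jaw, ...]}. A call has 1 to 8 rows; each row is the pose to reach, as a shift and turn from the pose commanded when the call began; what a row does not reach only later rows make up. A row lasts 1/8 s, in which the tool goes at most 62.5 mm and 10.7 degrees, less where a joint would pass 70% of its speed; a pose out of reach is approached as far as the arm can. A call with a gripper value outside its range is refused whole. The fingers move at their own pace and stop on an object; FORCE is the grip in N (left out, the last holds). Time passes only in rows, so rows that repeat a pose let the fingers close. It gives the time, the measured TCP pose, the force, the opening and the grip force at its end, in the units of the state.
- ctrl.get_state(): the state, without advancing time (a new reading comes with each control period).
- ctrl.get_image(name): name is "scene" or "top" or "wrist"; returns the picture (480x640x3 uint8, red, green, blue); there is no depth.
- ctrl.get_calibration(name): a dict with "fov_y" (degrees; the focal length in pixels is half the picture's height over the tangent of half this angle, whatever the lens; pixels are square), "cx", "cy" (the principal point, pixels), "R" (3x3) and "t" (3): a world point X has camera coordinates R X + t; the wrist camera has in their place "tool_from_camera" (4x4, takes a point from camera to tool coordinates, whose origin is the TCP and whose axes are the flange's). Camera axes: x right, y down, z forward; pixel columns grow to the right and rows downward; lengths in m; the calibration is good to about 2 mm. The wrist camera is an equidistant fisheye: a pixel r from the principal point sees the ray r / f radians off the axis. A picture is of the moment at which its call begins: read the wrist's pose just before it. get_calibration takes no time and is no camera call.
- ctrl.finish_job(): hands the job in; it is judged then, once.
The state is a dict: "t": time; "qpos": joint angles; "joint_velocities": joint speeds; "joint_efforts": joint torques, N m; "ee_pos": TCP position; "orientation": TCP orientation; "ft_force": force on the tool from outside, world axes, zero at the start; "torque": the same for the moment, N m; "width": finger opening in m; "grasp_force": force on a finger pad.
Only numpy, scipy, OpenCV 4.12 (cv2) and the standard library are available. Lean on these libraries where they do the work, as an engineer would, in place of code of your own. Each camera call takes 0.05 s, during which the arm holds its last target. There are 200 camera calls.

TASK

On the sanding jig, push the yellow peg to turn the index table anticlockwise (seen from above), click by click, until the plywood hen's tail rests in the click right in front of the blue spring housing, without going a click too far. Then, with the table left there, push the red crossbar of the sprung hold-down gently over towards the hen until it passes its dead centre and snaps down onto the tail by itself: let the spring take it, do not ride it down or press it. Leave the sanding block, glue bottle and blue sander where they are.

Things in the scene. Friction and masses are not known exactly. Their poses are not given: they have to be found in the camera images.
- jig: Fixed sanding jig. Origin on the work surface under the index table's vertical axis; z up; +y points from that axis to the blue spring housing. Plywood base 220 (x) by 315 mm (y -120 to +195), 18 thick. Round aluminium index table, radius 95 mm, top at z 52. Housing 60 x 70 mm, y 120 to 190, top at z 82; steel cheeks on it up to z 116.
- index (a joint): Index table angle (rad), anticlockwise from above positive. 0: tail in front of the housing (jig +y), yellow peg opposite (-y). Sprung clicks every 0.524 rad, one at 0. Starts resting 2, 3 or 4 clicks before 0 (about -1.05, -1.57, -2.09). Takes up to about 5 N at the peg; half-way between clicks the resistance turns into a pull on to the next click.
- peg (a point): The yellow push peg: upright 18 mm dowel fixed on the index table 78 mm from its axis, from 52 to 102 mm above the work surface. This point is on its centre line, 77 mm up. The plywood hen on the table is 8 mm thick (its top 60 mm up).
- tail (a point): Top of the hen's tail, 80 mm from the index axis on the side opposite the peg, 60 mm high. The hold-down's rubber foot lands on it.
- holddown: Sprung hold-down lever. Origin mid-way on its hinge axis (parallel to jig x, at jig y 140, z 100 mm); own z points along the lever. Parked it leans 0.85 rad from upright away from the hen; snapped down it is nearly level (1.53) over the hen. Dead centre is hidden, 0.05 to 0.6 rad past upright; short of it it springs back. More than 0.98 past upright the robot must not touch it.
- crossbar (a point): Centre of the red crossbar at the lever's end, 130 mm from the hinge; 70 mm long along jig x, 18 mm thick. Parked: 186 mm up, at jig y 238. Push from its far, under side, up and towards jig -y, square to the lever: 6 to 10 N at first, nothing at dead centre, then the spring throws it on. Never over 25 N. The lever is 16 mm wide, 10 thick; a foot stands out 38 mm on the hen's side half-way along.
- sanding_block: Bystander: cork sanding block 110 x 60 x 30 mm, origin under its centre.
- glue: Bystander: white glue bottle, radius 30 mm, 170 mm tall, origin under its centre.
- sponge: Bystander: blue hand sander 100 x 65 x 40 mm, origin under its centre.

How it is judged:
By the outcome, as a careful person would: the job done as asked, in the order asked, and still so for the second after the job is handed in, with the robot touching nothing.
It also fails if it takes over 64 s, if anything falls off the work surface, if the arm or the gripper's body presses on something with over 40 N, if the wrist force passes 120 N, or if a joint passes its speed limit or range.

## Working session

There is one attempt and no reset: what is moved stays moved. The work goes in short steps, Python scripts to look and compute and a shell command to move; the robot and the scene stay as the last step left them, time stands still between calls to the robot, and variables do not carry over. Pictures are saved under pics/ and viewed, at most 10 in all, crops included, and the job is handed in when it is done.

```bash
mkdir -p pics; ls; python3 - <<'E'
from bench import ctrl
import cv2,numpy as np
a=[]
for n in("scene","top"):
    im=ctrl.get_image(n); cv2.imwrite(f"pics/{n}0.png",im[:,:,::-1])
    c=ctrl.get_calibration(n); print(n,{k:np.round(v,4).tolist() for k,v in c.items()})
s=ctrl.get_state();print(s)
E
```

```text
pics
scene {'fov_y': 49.503, 'cx': 324.5761, 'cy': 244.2833, 'R': [[-0.1441, 0.9895, 0.0127], [0.5814, 0.0951, -0.808], [-0.8007, -0.109, -0.589]], 't': [0.0817, -0.2279, 1.7985]}
top {'fov_y': 53.2218, 'cx': 315.3441, 'cy': 236.295, 'R': [[0.0115, -0.9997, -0.023], [-0.9975, -0.0099, -0.0707], [0.0704, 0.0237, -0.9972]], 't': [0.0188, 0.5641, 1.1302]}
{'t': 0.1, 'qpos': array([-1.28228034e+00,  2.91215389e-01, -1.54031906e-01,  1.12671322e+00,
        1.80631301e-05,  1.43152691e+00]), 'joint_velocities': array([-0.00052351, -0.00142736,  0.00033109, -0.00216414,  0.00030778,
       -0.00163511]), 'joint_efforts': array([ 1.48546369e-03, -5.37980819e+01,  3.31916213e+01,  9.34510259e-03,
       -1.77491547e-04,  1.48841161e-05]), 'ee_pos': array([ 0.21771971, -0.47733246,  0.25580124]), 'orientation': array([-5.81149591e-04,  9.77211870e-01,  2.12265451e-01, -3.43912017e-05]), 'ft_force': array([ 0.69318449, -0.23812325,  0.47321368]), 'torque': array([0.00046939, 0.05238291, 0.00418556]), 'grasp_force': 0.0, 'width': 0.08560570947900352}
```

View pics/scene0.png

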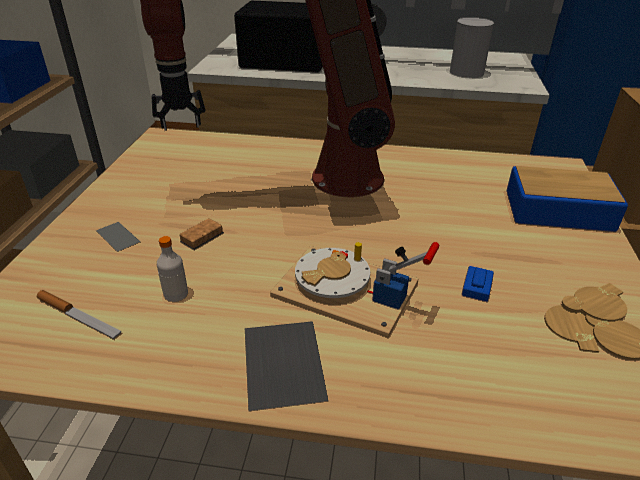

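View pics/top0.png

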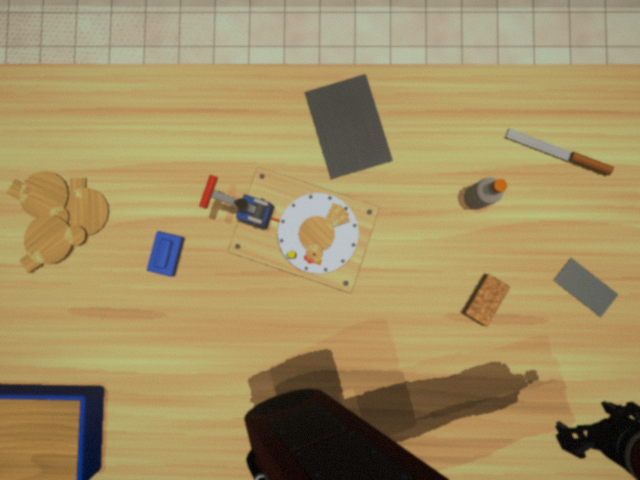

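The scene view shows the jig with its housing and red crossbar to the robot's left. In the top view the disc is at about (318,233), the peg at (292,255), the crossbar at (208,192) and the housing at (255,211). The bystanders are clear of the working area.

```bash
cat > h.py <<'E'
import cv2,numpy as np
from bench import ctrl
def ray(n,px,z):
    c=ctrl.get_calibration(n);f=240/np.tan(np.radians(c['fov_y']/2));R=np.array(c['R']);t=np.array(c['t'])
    d=R.T@np.array([(px[0]-c['cx'])/f,(px[1]-c['cy'])/f,1]);o=-R.T@t
    return o+d*(z-o[2])/d[2]
def proj(n,X):
    c=ctrl.get_calibration(n);f=240/np.tan(np.radians(c['fov_y']/2));p=np.array(c['R'])@X+np.array(c['t'])
    return np.array([c['cx'],c['cy']])+f*p[:2]/p[2]
def blob(im,lo,hi,box):
    h=cv2.cvtColor(im,cv2.COLOR_RGB2HSV);m=cv2.inRange(h,np.array(lo),np.array(hi))
    k=np.zeros_like(m);x0,y0,x1,y1=box;k[y0:y1,x0:x1]=m[y0:y1,x0:x1]
    cs,_=cv2.findContours(k,0,2)
    return max(cs,key=cv2.contourArea),k
YEL=((22,150,120),(34,255,255));
def jig():
    return np.load('jig.npz')
E
python3 - <<'E'
from h import *
im=cv2.imread('pics/top0.png')[:,:,::-1].copy()
def cen(c): m=cv2.moments(c);return m['m10']/m['m00'],m['m01']/m['m00']
c,_=blob(im,(0,0,150),(180,60,255),(265,180,375,285));h=cv2.convexHull(c);e=cv2.fitEllipse(h);print('disc',e);D=ray('top',e[0],.052);print(D, 'r',e[1][0]/2)
c,_=blob(im,(22,170,120),(34,255,255),(280,240,305,268));print('peg',cen(c),cv2.contourArea(c),cv2.boundingRect(c));P=ray('top',cen(c),.1);print(P)
c,_=blob(im,(0,170,80),(8,255,255),(190,165,222,220));r=cv2.minAreaRect(c);print('bar',r);B=ray('top',r[0],.19);print(B)
bx=[ray('top',p,.186) for p in cv2.boxPoints(r)];print(np.round(bx,3))
d=(B-D)[:2];print('D-B',np.linalg.norm(d),'jig +y ang',np.degrees(np.arctan2(d[1],d[0])))
p=(P-D)[:2];print('peg r',np.linalg.norm(p),'ang',np.degrees(np.arctan2(p[1],p[0])))
for q in[(259,171),(377,209),(351,292),(229,252)]:print(ray('top',q,.018))
im=cv2.imread('pics/scene0.png')[:,:,::-1].copy()
c,_=blob(im,(0,170,80),(8,255,255),(415,230,445,272));r=cv2.minAreaRect(c);print('scene bar',r,proj('scene',B))
c,_=blob(im,(22,150,100),(34,255,255),(345,235,370,270));print('peg',cen(c),cv2.boundingRect(c),proj('scene',np.r_[P[:2],.102]),proj('scene',np.r_[P[:2],.052]))
print(proj('scene',D))
E
```

```text
disc ((317.65081787109375, 232.76638793945312), (81.1316909790039, 81.46296691894531), 63.49435043334961)
[0.56993535 0.01877674 0.052     ] r 40.56584548950195
peg (291.475, 254.2) 20.0 (289, 252, 6, 6)
[0.51766218 0.07572879 0.1       ]
bar ((207.84063720703125, 190.942626953125), (7.263651371002197, 32.291255950927734), 19.79887580871582)
[0.64380158 0.24450212 0.19      ]
[[0.615 0.263 0.186]
 [0.679 0.242 0.186]
 [0.674 0.228 0.186]
 [0.61  0.249 0.186]]
D-B 0.2375040370552568 jig +y ang 71.87986614472253
peg r 0.07730472046762045 ang 132.5471218817613
[0.7221094  0.16400214 0.018     ]
[ 0.63139138 -0.12289122  0.018     ]
[ 0.4318377 -0.0616124  0.018    ]
[0.52401313 0.23260188 0.018     ]
scene bar ((431.28302001953125, 251.49058532714844), (7.576029300689697, 21.174030303955078), 29.05460548400879) [430.69136441 251.63056589]
peg (357.84946236559136, 244.0752688172043) (355, 242, 7, 5) [357.55221081 243.44312035] [356.58378885 259.09693197]
[332.05888645 269.43026692]
```

Index is at −119.5°, so 4 clicks to go. The jig axis is at (0.570, 0.019) and its +y points at 71.9°. All the sizes check: peg radius 77 mm, bar distance 238 mm, disc radius 95 mm. Next I'll move above the start point behind the peg.

```bash
python3 -m inch '{"delta_pos":[[33,57,0],[66,114,0],[99,171,0],[132,228,0],[165,285,0],[198,342,0],[231,399,0],[264,456,0]],"roll":[0,0,0,0,0,0,0,0],"jaw":[0,0,0,0,0,0,0,0]}' 30
python3 -m inch '{"delta_pos":[[33,57,0],[64,114,0],[64,114,0],[64,114,-40],[64,114,-80],[64,114,-80]],"roll":[0,0,0,0,0,0],"jaw":[0,0,0,0,0,0]}'
python3 - <<'E'
from h import *
s=ctrl.get_state();print(s['t'],s['ee_pos'],s['orientation'],s['ft_force'],s['width'])
# pusher waypoints along arc, TCP relative to current
D=np.array([.570,.0188])
for a in range(108,246,6):
    r=np.radians(a);p=D+.078*np.array([np.cos(r),np.sin(r)]);print(a,np.round((p-s['ee_pos'][:2])*1000,0),a-90-24.5)
im=ctrl.get_image('wrist');cv2.imwrite('pics/w1.png',im[:,:,::-1])
E
```

```text
t: 1.1
ee_pos: [0.469, -0.043, 0.2563]
orientation: [0.0, 0.977, 0.212, 0.0]
ft_force: [0.6, -1.0, -0.5]
width: 0.0002
grasp_force: 0.0
t: 1.85
ee_pos: [0.5298, 0.0683, 0.174]
orientation: [-0.001, 0.977, 0.212, -0.003]
ft_force: [-0.1, 0.4, 0.9]
width: -0.0001
grasp_force: 0.0
1.85 [0.52979295 0.06834043 0.17397744] [-5.56993427e-04  9.77282625e-01  2.11918525e-01 -2.98332452e-03] [-0.05244984  0.35804978  0.88650637] -8.810531236597995e-05
108 [16. 25.] -6.5
114 [ 8. 22.] -0.5
120 [ 1. 18.] 5.5
126 [-6. 14.] 11.5
132 [-12.   8.] 17.5
138 [-18.   3.] 23.5
144 [-23.  -4.] 29.5
150 [-27. -11.] 35.5
156 [-31. -18.] 41.5
162 [-34. -25.] 47.5
168 [-36. -33.] 53.5
174 [-37. -41.] 59.5
180 [-38. -50.] 65.5
186 [-37. -58.] 71.5
192 [-36. -66.] 77.5
198 [-34. -74.] 83.5
204 [-31. -81.] 89.5
210 [-27. -89.] 95.5
216 [-23. -95.] 101.5
222 [ -18. -102.] 107.5
228 [ -12. -108.] 113.5
234 [  -6. -113.] 119.5
240 [   1. -117.] 125.5
```

View pics/w1.png

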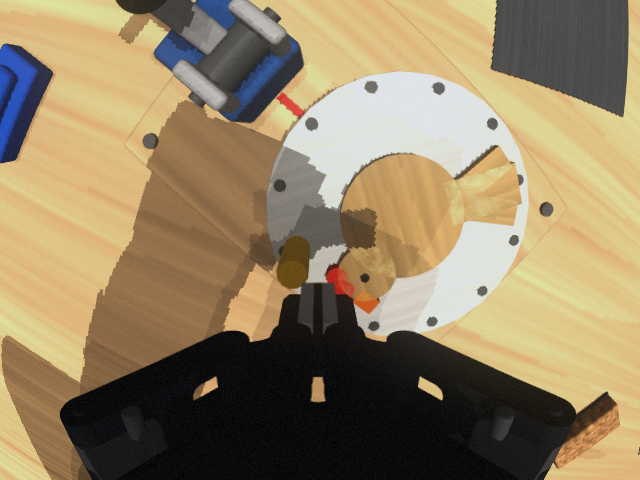

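The wrist view shows the fingertips at (318,290) and the peg at (293,262), with the disc and the red index mark clear. I'll finish the lateral move and then descend behind the peg.

```bash
python3 -m inch '{"delta_pos":[[16,25,0],[16,25,0],[16,25,0],[16,25,0]],"roll":[-6,-6,-6,-6],"jaw":[0,0,0,0]}'

```

```text
t: 2.4
ee_pos: [0.5483, 0.0935, 0.177]
orientation: [0.0, 0.987, 0.161, 0.0]
ft_force: [0.4, -0.2, -0.5]
width: -0.0003
grasp_force: 0.0
```

```bash
python3 -m inch '{"delta_pos":[[0,0,-20],[0,0,-40],[0,0,-60],[0,0,-71],[0,0,-71]],"roll":[0,0,0,0,0],"jaw":[0,0,0,0,0]}'
python3 - <<'E'
from h import *
s=ctrl.get_state()
im=ctrl.get_image('wrist');cv2.imwrite('pics/w2.png',im[:,:,::-1])
im=ctrl.get_image('scene');cv2.imwrite('pics/s2.png',cv2.resize(im[200:350,230:430,::-1],None,fx=4,fy=4))
D=np.array([.570,.0188])
for a in range(108,246,6):
    r=np.radians(a);p=D+.078*np.array([np.cos(r),np.sin(r)]);print(a,np.round((p-s['ee_pos'][:2])*1000,0),a-90-18.5)
E
```

```text
t: 3.02
ee_pos: [0.5478, 0.0937, 0.105]
orientation: [-0.0, 0.987, 0.161, -0.001]
ft_force: [0.4, 0.2, 0.5]
width: 0.0
grasp_force: 0.0
108 [-2. -1.] -0.5
114 [-10.  -4.] 5.5
120 [-17.  -7.] 11.5
126 [-24. -12.] 17.5
132 [-30. -17.] 23.5
138 [-36. -23.] 29.5
144 [-41. -29.] 35.5
150 [-45. -36.] 41.5
156 [-49. -43.] 47.5
162 [-52. -51.] 53.5
168 [-54. -59.] 59.5
174 [-55. -67.] 65.5
180 [-56. -75.] 71.5
186 [-55. -83.] 77.5
192 [-54. -91.] 83.5
198 [-52. -99.] 89.5
204 [ -49. -107.] 95.5
210 [ -45. -114.] 101.5
216 [ -41. -121.] 107.5
222 [ -36. -127.] 113.5
228 [ -30. -133.] 119.5
234 [ -24. -138.] 125.5
240 [ -17. -142.] 131.5
```

View pics/s2.png

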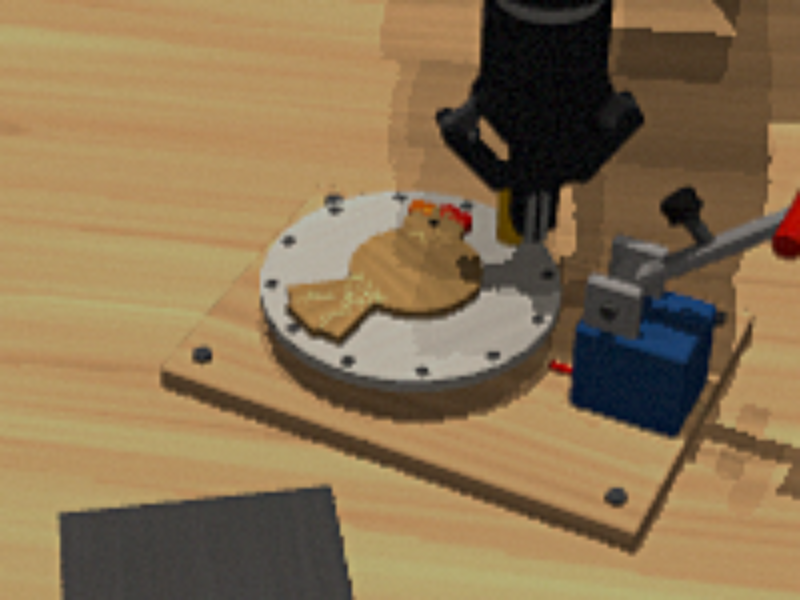

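The fingers sit just behind the yellow peg (crop 510,215) and clear of the disc. I'll push the first click.

```bash
python3 -m inch '{"delta_pos":[[-6,-2,0],[-10,-4,0],[-14,-6,0],[-17,-7,0],[-21,-10,0],[-24,-12,0],[-27,-14,0],[-30,-17,0]],"roll":[3,6,9,12,15,18,21,24],"jaw":[0,0,0,0,0,0,0,0]}'
cat > peg.py <<'E'
from h import *
import sys
s=ctrl.get_state();im=ctrl.get_image('top');cv2.imwrite(f'pics/t{s["t"]:.2f}.png',im[:,:,::-1])
im2=ctrl.get_image('scene');cv2.imwrite(f'pics/sc{s["t"]:.2f}.png',im2[:,:,::-1])
D=np.array([.570,.0188])
for n,i,z in(('top',im,.1),('scene',im2,.095)):
    h=cv2.cvtColor(i,cv2.COLOR_RGB2HSV);m=cv2.inRange(h,(22,170,60),(34,255,255))
    u,v=proj(n,np.r_[D,.09]).astype(int);k=np.zeros_like(m);k[v-45:v+45,u-45:u+45]=m[v-45:v+45,u-45:u+45]
    y,x=np.nonzero(k)
    if len(x)>3:
        p=ray(n,(np.median(x),np.median(y)),z);d=p[:2]-D;print(n,len(x),'r',np.hypot(*d),'index',(np.degrees(np.arctan2(d[1],d[0]))+108.1)%360-360)
    else:print(n,'hidden')
print(s['t'],s['ee_pos'],s['ft_force'])
E
python3 peg.py
```

```text
t: 4.12
ee_pos: [0.5194, 0.0775, 0.1065]
orientation: [-0.0, 0.932, 0.364, 0.001]
ft_force: [0.6, 2.6, 0.8]
width: -0.0
grasp_force: 0.8
top hidden
scene 24 r 0.05205092502436328 index -127.54893304905914
4.125 [0.51936914 0.07752276 0.10645068] [0.55184999 2.5522357  0.80740013]
```

```bash
python3 -m inch '{"delta_pos":[[-3,-3,0],[-6,-6,0],[-9,-9,0],[-11,-12,0],[-13,-16,0],[-15,-19,0],[-17,-22,0],[-19,-26,0]],"roll":[3,6,9,12,15,18,21,24],"jaw":[0,0,0,0,0,0,0,0]}'
python3 peg.py
```

```text
t: 5.22
ee_pos: [0.5005, 0.0516, 0.106]
orientation: [0.0, 0.836, 0.549, 0.001]
ft_force: [4.2, 3.9, -1.8]
width: 0.0
grasp_force: 2.5
top hidden
scene 37 r 0.05792921778325387 index -83.78175212977965
5.225 [0.50052677 0.05162584 0.10599579] [ 4.20758793  3.91752306 -1.84276977]
```

```bash
python3 -m inch '{"delta_pos":[[-2,-4,0],[-3,-8,0],[-4,-12,0],[-5,-16,0],[-6,-20,0],[-6,-24,0],[-7,-28,0],[-7,-32,0]],"roll":[3,6,9,12,15,18,21,24],"jaw":[0,0,0,0,0,0,0,0]}'
python3 peg.py; ls pics
```

```text
t: 6.32
ee_pos: [0.4926, 0.0194, 0.1057]
orientation: [-0.0, 0.704, 0.71, 0.0]
ft_force: [0.5, 3.5, -0.1]
width: 0.0005
grasp_force: 1.8
top hidden
scene 28 r 0.06390194303486786 index -51.720836356297184
6.325 [0.49256617 0.01935548 0.10568471] [ 0.49954197  3.46695386 -0.12792082]
s2.png
sc4.12.png
sc5.22.png
sc6.33.png
scene0.png
t4.12.png
t5.22.png
t6.33.png
top0.png
w1.png
w2.png
```

```bash
python3 - <<'E'
import cv2,numpy as np
from h import *
w=ctrl.get_image('wrist')[:,:,::-1]
t=cv2.imread('pics/t6.33.png');s=cv2.imread('pics/sc6.33.png')
a=cv2.resize(w,(400,300));b=cv2.resize(s[215:327,265:415],(400,299))
b=cv2.copyMakeBorder(b,0,1,0,0,0);cv2.imwrite('pics/m1.png',np.hstack([a,b]))
E
```

```text
(no output)
```

View pics/m1.png

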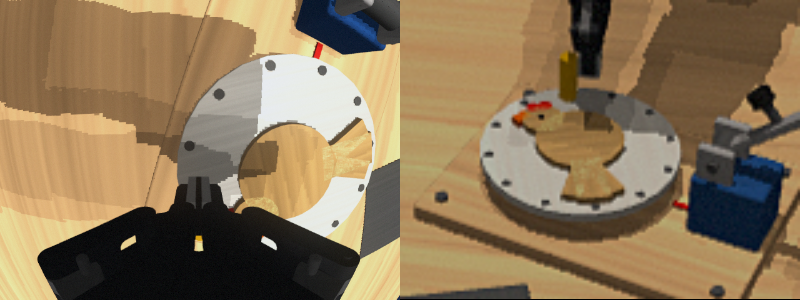

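In the right half the peg is just ahead of the fingers, top at about (567,53) in the crop and foot at about (568,101). The hen is upright with its tail towards the camera, and two or so clicks remain.

```bash
python3 - <<'E'
from h import *
D=np.array([.570,.0188])
for q,z in(((327.8,235),.102),((327.8,252.5),.052)):
    d=ray('scene',q,z)[:2]-D;print(np.hypot(*d)*1e3,(np.degrees(np.arctan2(d[1],d[0]))+108.1)%360-360)
for a in(195.,198):
  for i in (-72,-60,-57,-54): pass
for i in(-66,-60,-54,-48):
    r=np.radians(i-108.1);p=D+.078*np.array([np.cos(r),np.sin(r)]);print(i,proj('scene',np.r_[p,.102]),proj('scene',np.r_[p,.052]))
# expected tail projections, index
E
```

```text
80.14253457221685 -55.618005247467295
71.41701582258378 -55.262766736287176
-66 [333.3820292  235.37681518] [332.95152281 250.89235994]
-60 [330.21833294 235.36340441] [329.85567951 250.88073124]
-54 [327.07618991 235.54049597] [326.78079162 251.06330881]
-48 [323.98530261 235.90676678] [323.75602502 251.43871096]
```

```bash
python3 -m inch '{"delta_pos":[[0,-4,0],[1,-8,0],[1,-12,0],[2,-16,0],[3,-20,0],[4,-24,0],[5,-28,0],[7,-32,0]],"roll":[3,6,9,12,15,18,21,24],"jaw":[0,0,0,0,0,0,0,0]}'
python3 peg.py
python3 -m inch '{"delta_pos":[[2,-4,0],[4,-7,0],[6,-11,0],[8,-14,0],[10,-16,0],[12,-18,0],[12,-18,0]],"roll":[3,6,9,12,14,16,16],"jaw":[0,0,0,0,0,0,0]}'
python3 peg.py
```

```text
t: 7.48
ee_pos: [0.4993, -0.0131, 0.1054]
orientation: [0.0, 0.541, 0.841, -0.0]
ft_force: [-0.8, 0.3, -0.3]
width: 0.0001
grasp_force: 0.0
top hidden
scene 42 r 0.060896669430379725 index -17.846158847826587
7.475 [ 0.49934878 -0.01314584  0.1054196 ] [-0.80544081  0.32686723 -0.26891634]
t: 8.45
ee_pos: [0.5113, -0.0309, 0.1053]
orientation: [0.0, 0.42, 0.908, -0.0]
ft_force: [0.7, 0.2, -0.5]
width: 0.0003
grasp_force: 0.0
top hidden
scene 47 r 0.06653347621680022 index -1.9513992306823411
8.45 [ 0.51134027 -0.03092822  0.10532273] [ 0.73533992  0.18824226 -0.50918869]
```

```bash
python3 - <<'E'
from h import *
D=np.array([.570,.0188])
for f in('sc7.48','sc8.45'):
    i=cv2.imread(f'pics/{f}.png')[:,:,::-1].copy();h=cv2.cvtColor(i,cv2.COLOR_RGB2HSV);m=cv2.inRange(h,(22,170,60),(34,255,255))
    u,v=proj('scene',np.r_[D,.09]).astype(int);k=np.zeros_like(m);k[v-45:v+45,u-45:u+45]=m[v-45:v+45,u-45:u+45]
    cs,_=cv2.findContours(k,0,2);print(f,[cv2.boundingRect(c) for c in cs])
for i in(-36,-30,-24,-18,-12,-6,0,6):
    r=np.radians(i-108.1);p=D+.078*np.array([np.cos(r),np.sin(r)]);print(i,proj('scene',np.r_[p,.102]),proj('scene',np.r_[p,.052]))
s=cv2.imread('pics/sc8.45.png');cv2.imwrite('pics/m2.png',cv2.resize(s[215:327,265:415],(600,448)))
E
```

```text
[ WARN:0@0.186] global loadsave.cpp:275 findDecoder imread_('pics/sc7.48.png'): can't open/read file: check file path/integrity
Traceback (most recent call last):
TypeError: 'NoneType' object is not subscriptable
```

```bash
python3 - <<'E'
from h import *
import glob
D=np.array([.570,.0188])
fs=sorted(glob.glob('pics/sc[78]*.png'))
for f in fs:
    i=cv2.imread(f)[:,:,::-1].copy();h=cv2.cvtColor(i,cv2.COLOR_RGB2HSV);m=cv2.inRange(h,(22,170,60),(34,255,255))
    u,v=proj('scene',np.r_[D,.09]).astype(int);k=np.zeros_like(m);k[v-45:v+45,u-45:u+45]=m[v-45:v+45,u-45:u+45]
    cs,_=cv2.findContours(k,0,2);print(f,[cv2.boundingRect(c) for c in cs])
for i in(-36,-30,-24,-18,-12,-6,0,6):
    r=np.radians(i-108.1);p=D+.078*np.array([np.cos(r),np.sin(r)]);print(i,proj('scene',np.r_[p,.102]),proj('scene',np.r_[p,.052]))
s=cv2.imread(fs[-1]);cv2.imwrite('pics/m2.png',cv2.resize(s[215:327,265:415],(600,448)))
E
```

```text
pics/sc7.47.png [(318, 254, 1, 1), (318, 246, 1, 1), (312, 238, 7, 15)]
pics/sc8.45.png [(307, 240, 5, 17)]
-36 [318.07472758 237.19397665] [317.97213665 252.75467809]
-30 [315.31260663 238.10465502] [315.26950091 253.6846613 ]
-24 [312.71653664 239.18396196] [312.72962001 254.78627942]
-18 [310.31335997 240.42287619] [310.37879203 256.05025816]
-12 [308.12877287 241.81080002] [308.24217065 257.46571435]
-6 [306.18708596 243.33555842] [306.34352928 259.02015822]
0 [304.51096161 244.98341003] [304.70500359 260.69950812]
6 [303.12112929 246.73907427] [303.34681349 262.48812181]
```

View pics/m2.png

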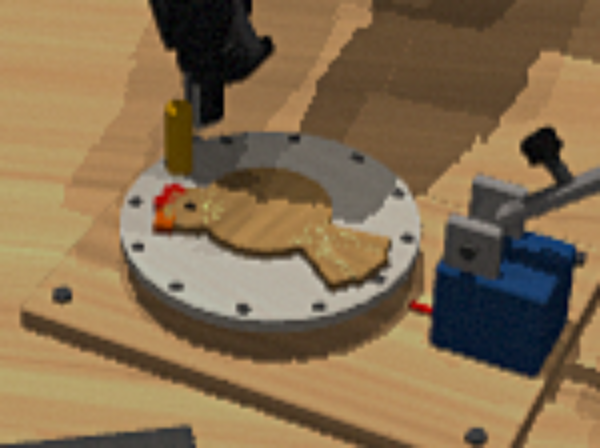

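The peg column is at about 309 px, so the index is ≈ −15.5°, half-way into the last click. I'll ease it past half-way.

```bash
python3 -m inch '{"delta_pos":[[2,-2,0],[3,-4,0],[5,-6,0],[7,-8,0],[7,-8,0],[7,-8,0]],"roll":[2,4,6,8,8,8],"jaw":[0,0,0,0,0,0]}'
python3 -m inch '{"delta_pos":[[-3,3,0],[-5,7,0],[-5,7,25],[-5,7,60],[-25,7,110],[-45,7,160],[-65,7,195]],"roll":[0,0,0,0,0,0,0],"jaw":[0,0,0,0,0,0,0]}'
python3 peg.py
```

```text
t: 9.3
ee_pos: [0.5182, -0.0389, 0.1053]
orientation: [-0.0, 0.355, 0.935, -0.0]
ft_force: [0.3, -0.9, -0.3]
width: 0.0
grasp_force: 0.0
t: 10.18
ee_pos: [0.4529, -0.0317, 0.3025]
orientation: [0.001, 0.354, 0.935, 0.0]
ft_force: [-0.8, -1.0, -0.2]
width: 0.0001
grasp_force: 0.0
top 36 r 0.07775421872092103 index -1.4205847006837757
scene 42 r 0.0774334015079824 index -1.022010537251731
10.175 [ 0.45287877 -0.03173252  0.30250564] [-0.77961849 -0.98133635 -0.19642189]
```

The table is now at 0 (peg measured −1.2°, r 77.5 mm, within measuring error). Next I'll go behind the crossbar with the jaws open 30 mm, so the fingers straddle the lever and push on the bar only.

```bash
python3 -m inch '{"delta_pos":[[25,38,20],[50,76,20],[75,114,20],[100,152,20],[125,190,20],[150,228,20],[175,266,20],[200,305,20]],"roll":[-8,-17,-25,-33,-42,-50,-58,-66.5],"jaw":[30,30,30,30,30,30,30,30]}'
python3 -m inch '{"delta_pos":[[0,0,0],[0,0,0],[0,0,0]],"roll":[0,0,0],"jaw":[30,30,30]}'
python3 - <<'E'
from h import *
s=ctrl.get_state();w=ctrl.get_image('wrist');cv2.imwrite('pics/w3.png',w[:,:,::-1])
c=ctrl.get_calibration('wrist');T=np.array(c['tool_from_camera']);print({k:v for k,v in c.items() if k!='tool_from_camera'},np.round(T,3).tolist())
q=s['orientation'];from scipy.spatial.transform import Rotation as Ro
Rt=Ro.from_quat(q[[1,2,3,0]]);print('psi',np.degrees(np.arctan2(*Rt.as_matrix()[[1,0],0])))
h=cv2.cvtColor(w,cv2.COLOR_RGB2HSV);m=cv2.inRange(h,(0,170,70),(8,255,255))|cv2.inRange(h,(174,170,70),(180,255,255))
cs,_=cv2.findContours(m,0,2);f=240/np.tan(np.radians(c['fov_y']/2))
def wray(px,z):
    v=np.array(px)-[c['cx'],c['cy']];r=np.hypot(*v);a=r/f;d=np.r_[v/r*np.sin(a),np.cos(a)]
    o=Rt.apply(T[:3,3])+s['ee_pos'];d=Rt.apply(T[:3,:3]@d);return o+d*(z-o[2])/d[2]
for k in cs:
    if cv2.contourArea(k)>100:
        r=cv2.minAreaRect(k);print(r,wray(r[0],.19));print(np.round([wray(p,.19) for p in cv2.boxPoints(r)],3).tolist())
E
```

```text
t: 11.28
ee_pos: [0.6538, 0.2746, 0.3191]
orientation: [-0.0, 0.81, 0.586, -0.0]
ft_force: [0.4, -0.1, 0.2]
width: 0.0297
grasp_force: 0.0
t: 11.65
ee_pos: [0.653, 0.2722, 0.3206]
orientation: [0.0, 0.809, 0.588, -0.0]
ft_force: [0.2, 0.6, -0.0]
width: 0.0301
grasp_force: 0.0
{'fov_y': 65.70646984690485, 'cx': 317.5098580182859, 'cy': 236.50065315630903} [[-0.0, -0.961, -0.276, 0.07], [1.0, -0.0, -0.0, -0.0], [0.0, -0.276, 0.961, -0.117], [0.0, 0.0, 0.0, 1.0]]
psi 72.00559030107163
((315.0, 269.0), (24.0, 96.0), 90.0) [0.64327406 0.24880325 0.19      ]
[[0.614, 0.268, 0.19], [0.678, 0.247, 0.19], [0.673, 0.229, 0.19], [0.607, 0.251, 0.19]]
```

View pics/w3.png

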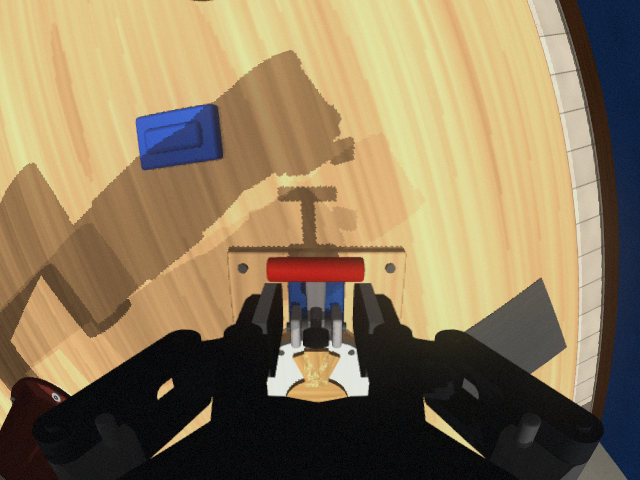

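The wrist view shows the red bar centred at (315,269), the fingers symmetric about it, and the tail (316,368) in line with the lever. I'll step back 12 mm and descend behind the bar.

```bash
python3 -m inch '{"delta_pos":[[4,11,0],[4,11,-30],[4,11,-60],[4,11,-90],[4,11,-115],[4,11,-134],[4,11,-134]],"roll":[0,0,0,0,0,0,0],"jaw":[30,30,30,30,30,30,30]}'
python3 - <<'E'
from h import *
s=ctrl.get_state();P=s['ee_pos'];e=np.array([.3107,.9505]);D=np.array([.57,.0188])
print('jig y',(P[:2]-D)@e,'jig x',(P[:2]-D)@[.9505,-.3107])
for th in np.arange(.85,-.95,-.05):
    y=.14+.13*np.sin(th)+.020;z=.1+.13*np.cos(th);t=D+e*y;print(round(th,2),np.round(np.r_[t-P[:2],z-P[2]]*1000).astype(int))
w=ctrl.get_image('scene');cv2.imwrite('pics/s3.png',cv2.resize(w[180:330,330:530,::-1],None,fx=4,fy=4))
E
```

```text
t: 12.58
ee_pos: [0.6563, 0.2831, 0.1855]
orientation: [-0.0, 0.809, 0.588, -0.001]
ft_force: [0.1, -0.3, -0.0]
width: 0.0299
grasp_force: 0.0
jig y 0.27802870402947694 jig x -4.3091769771319086e-05
0.85 [ -6 -19   0]
0.8 [ -8 -24   5]
0.75 [ -9 -28  10]
0.7 [-11 -33  14]
0.65 [-12 -37  18]
0.6 [-14 -42  22]
0.55 [-16 -48  25]
0.5 [-17 -53  29]
0.45 [-19 -58  32]
0.4 [-21 -64  34]
0.35 [-23 -70  37]
0.3 [-25 -76  39]
0.25 [-27 -82  40]
0.2 [-29 -88  42]
0.15 [-31 -94  43]
0.1 [ -33 -100   44]
0.05 [ -35 -106   44]
-0.0 [ -37 -112   44]
-0.05 [ -39 -118   44]
-0.1 [ -41 -125   44]
-0.15 [ -43 -131   43]
-0.2 [ -45 -137   42]
-0.25 [ -47 -143   40]
-0.3 [ -49 -149   39]
-0.35 [ -50 -155   37]
-0.4 [ -52 -160   34]
-0.45 [ -54 -166   32]
-0.5 [ -56 -171   29]
-0.55 [ -58 -177   25]
-0.6 [ -59 -182   22]
-0.65 [ -61 -187   18]
-0.7 [ -63 -192   14]
-0.75 [ -64 -196   10]
-0.8 [ -66 -201    5]
-0.85 [ -67 -205    0]
-0.9 [ -68 -209   -5]
```

View pics/s3.png

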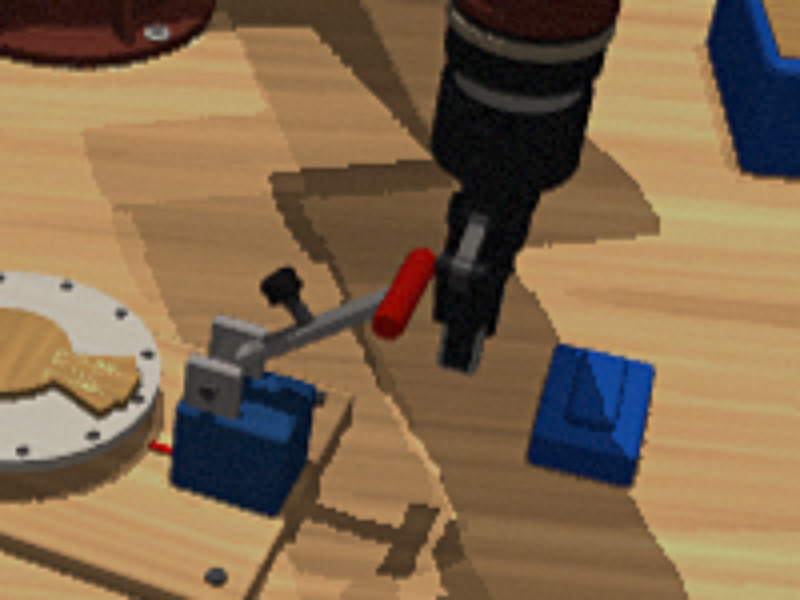

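The fingers hang just beyond the red bar (crop 405,290), with the bar within their length and the lever between them. I'll push along the arc.

```bash
python3 -m inch '{"delta_pos":[[-3,-10,0],[-5,-16,0],[-6,-20,2],[-8,-24,6],[-9,-28,10],[-11,-33,14],[-12,-37,18],[-14,-42,22]],"roll":[0,0,0,0,0,0,0,0],"jaw":[30,30,30,30,30,30,30,30]}'
```

```text
t: 13.62
ee_pos: [0.6448, 0.2438, 0.21]
orientation: [-0.0, 0.809, 0.588, 0.003]
ft_force: [5.2, 8.8, 2.6]
width: 0.0298
grasp_force: 4.9
```

```bash
python3 -m inch '{"delta_pos":[[-2,-6,4],[-3,-11,8],[-5,-16,11],[-7,-22,13],[-9,-28,16],[-11,-34,18],[-13,-40,19],[-15,-46,21]],"roll":[0,0,0,0,0,0,0,0],"jaw":[30,30,30,30,30,30,30,30]}'
```

```text
t: 14.62
ee_pos: [0.6297, 0.1974, 0.2314]
orientation: [0.0, 0.809, 0.588, 0.003]
ft_force: [2.5, 6.8, 4.8]
width: 0.0303
grasp_force: 3.7
```

```bash
python3 -m inch '{"delta_pos":[[-2,-6,1],[-4,-12,2],[-6,-18,2],[-8,-24,2],[-8,-24,2]],"roll":[0,0,0,0,0],"jaw":[30,30,30,30,30]}'
```

```text
t: 15.25
ee_pos: [0.6211, 0.1724, 0.2326]
orientation: [0.0, 0.809, 0.588, 0.002]
ft_force: [2.4, 4.3, 3.5]
width: 0.0301
grasp_force: 2.4
```

```bash
python3 -m inch '{"delta_pos":[[-1,-3,0],[-2,-6,0],[-3,-9,0],[-4,-12,0]],"roll":[0,0,0,0],"jaw":[30,30,30,30]}'
```

```text
t: 15.75
ee_pos: [0.6166, 0.1601, 0.2315]
orientation: [0.0, 0.809, 0.588, 0.0]
ft_force: [2.4, 4.0, 3.2]
width: 0.0302
grasp_force: 2.2
```

```bash
python3 -m inch '{"delta_pos":[[-1,-3,0],[-2,-6,-1],[-3,-9,-1],[-3,-9,-1]],"roll":[0,0,0,0],"jaw":[30,30,30,30]}'
```

```text
t: 16.25
ee_pos: [0.6131, 0.1507, 0.2299]
orientation: [-0.0, 0.809, 0.588, -0.0]
ft_force: [1.9, 1.9, -1.1]
width: 0.03
grasp_force: 1.8
```

```bash
python3 -m inch '{"delta_pos":[[-1,-3,0],[-2,-6,-1],[-2,-6,-1]],"roll":[0,0,0],"jaw":[30,30,30]}'
```

```text
t: 16.62
ee_pos: [0.611, 0.1447, 0.2292]
orientation: [-0.0, 0.809, 0.588, -0.0]
ft_force: [1.4, 2.6, 0.7]
width: 0.0298
grasp_force: 1.6
```

```bash
python3 -m inch '{"delta_pos":[[-1,-3,-1],[-2,-6,-2],[-2,-6,-2]],"roll":[0,0,0],"jaw":[30,30,30]}'; python3 - <<'E'
from h import *
w=ctrl.get_image('wrist');cv2.imwrite('pics/w4.png',w[:,:,::-1])
i=ctrl.get_image('scene');cv2.imwrite('pics/s4.png',i[:,:,::-1])
h=cv2.cvtColor(i,cv2.COLOR_RGB2HSV);m=cv2.inRange(h,(0,170,80),(8,255,255));m[:200]=0;m[330:]=0
print([cv2.boundingRect(c) for c in cv2.findContours(m,0,2)[0] if cv2.contourArea(c)>8])
D=np.array([.57,.0188]);e=np.array([.3107,.9505])
for th in(.0,-.2,-.3,-.4,-.6,-1.53):print(th,proj('scene',np.r_[D+e*(.14+.13*np.sin(th)),.1+.13*np.cos(th)]))
E
```

```text
t: 17.0
ee_pos: [0.6091, 0.1386, 0.2272]
orientation: [0.0, 0.809, 0.588, -0.0]
ft_force: [0.8, 1.6, 1.6]
width: 0.0301
grasp_force: 1.1
[(303, 265, 6, 7), (367, 223, 9, 8)]
0.0 [390.59387603 225.09050651]
-0.2 [379.64779628 223.07528807]
-0.3 [374.32376072 222.82820727]
-0.4 [369.17927335 223.08333595]
-0.6 [359.64445551 225.04781823]
-1.53 [336.24563307 253.66410477]
```

```bash
python3 -m inch '{"delta_pos":[[-1,-3,-1],[-2,-6,-2],[-2,-6,-2]],"roll":[0,0,0],"jaw":[30,30,30]}'
```

```text
t: 17.48
ee_pos: [0.6072, 0.1326, 0.2251]
orientation: [0.0, 0.809, 0.588, -0.0]
ft_force: [-0.3, 1.1, 1.2]
width: 0.0301
grasp_force: 1.0
```

```bash
cat > bar.py <<'E'
from h import *
s=ctrl.get_state();i=ctrl.get_image('scene');cv2.imwrite(f"pics/b{s['t']:.2f}.png",i[:,:,::-1])
h=cv2.cvtColor(i,cv2.COLOR_RGB2HSV);m=cv2.inRange(h,(0,170,80),(8,255,255));m[:200]=0;m[330:]=0
print([cv2.boundingRect(c) for c in cv2.findContours(m,0,2)[0] if cv2.contourArea(c)>8])
E
python3 bar.py
```

```text
[(303, 265, 6, 7), (364, 223, 9, 8)]
```

```bash
python3 -m inch '{"delta_pos":[[-1,-3,-1],[-2,-6,-2],[-2,-6,-2]],"roll":[0,0,0],"jaw":[30,30,30]}'; python3 bar.py
```

```text
t: 17.9
ee_pos: [0.6051, 0.1266, 0.2231]
orientation: [0.0, 0.809, 0.588, -0.0]
ft_force: [0.5, 1.2, 0.8]
width: 0.0298
grasp_force: 0.5
[(303, 265, 6, 7), (361, 223, 10, 8)]
```

```bash
python3 -m inch '{"delta_pos":[[-1,-3,-1],[-1,-3,-1],[-1,-3,-1]],"roll":[0,0,0],"jaw":[30,30,30]}'; python3 bar.py
```

```text
t: 18.32
ee_pos: [0.6042, 0.1239, 0.2222]
orientation: [0.0, 0.809, 0.588, -0.0]
ft_force: [-0.2, 1.3, 0.9]
width: 0.0302
grasp_force: 0.5
[(303, 265, 6, 7), (360, 223, 9, 8)]
```

```bash
python3 -m inch '{"delta_pos":[[-1,-3,-1],[-1,-3,-1],[-1,-3,-1]],"roll":[0,0,0],"jaw":[30,30,30]}'; python3 bar.py
```

```text
t: 18.75
ee_pos: [0.6032, 0.1208, 0.2213]
orientation: [0.0, 0.809, 0.588, -0.0]
ft_force: [0.2, 0.0, 0.3]
width: 0.03
grasp_force: 0.0
[(303, 265, 6, 7), (358, 223, 9, 9)]
```

```bash
python3 -m inch '{"delta_pos":[[-1,-3,-2],[-1,-3,-2],[-1,-3,-2]],"roll":[0,0,0],"jaw":[30,30,30]}'; python3 bar.py
```

```text
t: 19.18
ee_pos: [0.6022, 0.1179, 0.2192]
orientation: [-0.0, 0.809, 0.588, -0.0]
ft_force: [0.0, -0.3, -0.1]
width: 0.03
grasp_force: 0.0
[(303, 265, 6, 7), (353, 220, 11, 12)]
```

```bash
python3 -m inch '{"delta_pos":[[0,0,0],[0,0,0]],"roll":[0,0],"jaw":[30,30]}'; python3 bar.py
```

```text
t: 19.48
ee_pos: [0.6023, 0.1181, 0.2193]
orientation: [-0.0, 0.809, 0.588, -0.0]
ft_force: [0.1, -0.4, -0.4]
width: 0.0303
grasp_force: 0.0
[(303, 265, 6, 7), (328, 244, 18, 18)]
```

It snapped down by itself: the bar is centred at (337,253), against (336,254) predicted for 1.53. I'll retreat and check.

```bash
python3 -m inch '{"delta_pos":[[0,0,30],[0,0,60],[0,0,100],[-30,-40,120],[-70,-80,120],[-110,-120,120],[-150,-170,120],[-150,-170,120]],"roll":[0,0,0,0,0,0,0,0],"jaw":[30,30,30,30,30,30,30,30]}'; python3 bar.py; python3 peg.py; python3 - <<'E'
import cv2,glob
f=sorted(glob.glob('pics/sc2*.png'))[-1];s=cv2.imread(f);t=cv2.imread(f.replace('sc','t'))
cv2.imwrite('pics/end.png',cv2.hconcat([cv2.resize(s[210:330,265:415],(400,320)),cv2.resize(t[160:300,190:390],(400,320))]))
E
```

```text
t: 20.52
ee_pos: [0.4503, -0.0542, 0.3399]
orientation: [0.0, 0.81, 0.586, -0.0]
ft_force: [-0.6, 0.1, -0.3]
width: 0.03
grasp_force: 0.0
[(303, 265, 6, 7), (328, 244, 18, 18)]
top hidden
scene 51 r 0.0760061475645241 index -354.54381707197535
20.575 [ 0.45160234 -0.05319056  0.33986232] [-0.25665936 -0.08360129  0.1475148 ]
```

View pics/end.png

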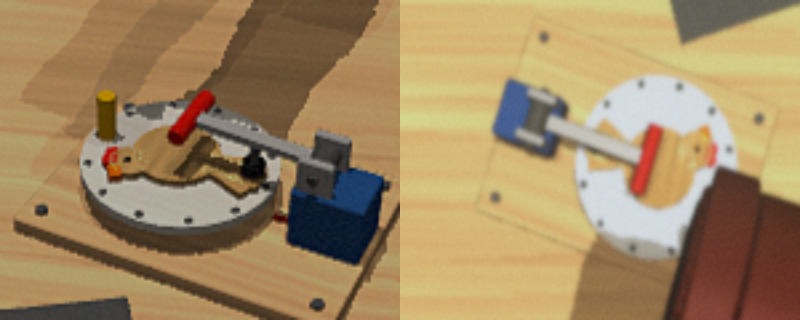

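The hold-down lies on the tail. The peg top is at about (305,244.5) px, against (304.5,245) expected at index 0. The robot is well clear, so I'm handing in.

```bash
python3 -c "
from bench import ctrl
print(ctrl.finish_job())"
```

```text
the job is handed in; nothing more can be done
None
```

The job is handed in: I turned the table four clicks so the tail rests in front of the blue housing, and the hold-down then snapped onto it by itself after a gentle push past dead centre; the bystanders were never approached, and it took about 21 s.

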